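Seat a clay test bar in the shrinkage gauge

TASK

Push the long clay test bar with the fingertips over the gauge board until its long side lies flat against the back rail, well before it reaches the pocket; then, keeping it on the rail, run it along into the corner pocket until its end meets the stop. Leave it there flush with both rail and stop; the bar must stay flat on the board and never be lifted, and the other things must be left where they are.

Things in the scene. Friction and masses are not known exactly. Their poses are not given: they have to be found in the camera images.
- gauge: Shrinkage gauge, fixed to the bench: a dark brown wooden board 240 x 360 mm, 12 mm thick, with aluminium strips on top: back rail (+x side), stop (+y end) and a short lip; together they make a corner pocket open towards -y. Origin: underside of the board, on the work surface; z up. At zero yaw +x points away from the robot, +y to its left.
- corner (a point): Inner corner where the working faces of back rail and stop meet, on the board's top (12 mm above the work surface). Axes as gauge. The rail runs from here 312 mm along -y: 14 mm high, 18 mm wide, black scale marks on top, face looking to -x. The stop runs from here 67 mm along -x: 14 mm high, face looking to -y.
- lip (a point): Free end of the lip, at board-top height, on its side that faces the rail: 42 mm from the rail face and 22 mm from the stop face. The lip is a strip 10 mm high and 12 mm wide (from here to -x) that runs from here 22 mm along +y to the stop, its free end rounded; the pocket is 42 mm wide (the bar is 36) and 22 mm deep. Axes as gauge.
- bar: Clay test bar, the only long bar on the gauge board: pale fired clay, 90 mm long (its own y), 36 mm wide (x), 16 mm high (z), about 70 to 140 g, loose on the board. Origin: centre of the underside. It starts off the rail, its nearer end 9 to 17 cm short of the stop, turned by up to 0.5 rad from the rail's direction. Seated, its origin lies 18 mm from the rail face and 45 mm from the stop face; either end may be at the stop.
- disc: Clay disc, 48 mm across, 10 mm high, lying on the gauge board near one of its corners on the robot's side. Origin: centre of the underside. Leave alone.
- square: Square clay tile, 42 x 42 x 10 mm, lying on the gauge board near its other corner on the robot's side. Origin: centre of the underside. Leave alone.
- cup: Clay cup, 70 mm across and 70 mm high, on the bench left of the gauge. Origin: centre of the underside. Leave alone.
- plug: Plaster plug with a knob, 60 mm across and 60 mm high, on the bench left of the gauge. Origin: centre of the underside. Leave alone.
- brush: Brush lying on the bench right of the gauge. Leave alone.
- mould: Small white plaster block mould, 90 x 70 x 45 mm, on the bench right of the gauge. Origin: centre of the underside. Leave alone.
Not all that is in view belongs to the job. Leave any green, red or turquoise look-alike of the bar alone.

How it is judged:
On the way, in this order (a step that is already met when the one before it is completed fails the run):
1. the bar lies flat against the back rail (gap under 3.5 mm), its near end still at least 65 mm short of the stop (x of bar in the frame of corner above -0.0215 m and angle between the y axis of bar and the y axis of gauge, either way round below 0.06 rad and y of bar in the frame of corner below -0.11 m), for 0.2 s.
2. the bar is on the rail (gap under 3.5 mm) with its end inside the pocket, less than 20 mm from the stop (x of bar in the frame of corner above -0.0215 m and angle between the y axis of bar and the y axis of gauge, either way round below 0.06 rad and y of bar in the frame of corner above -0.065 m), for 0.1 s.
At the end, for the whole second after the job is handed in: The bar rests flat on the board in the corner pocket: its side within 3.5 mm of the rail and parallel to it within 0.06 rad, its end within 3.5 mm of the stop, at rest (x of bar in the frame of corner between -0.0215 and -0.015 m and angle between the y axis of bar and the y axis of gauge, either way round below 0.06 rad and y of bar in the frame of corner between -0.0485 and -0.042 m and z of bar in the frame of corner below 0.002 m and angle between bar's own z axis and vertical below 0.04 rad and linear speed of bar below 0.01 m/s); the robot touches nothing.
It fails at once if the bar is lifted more than 5 mm off the board or tipped more than 0.25 rad (z of bar in the frame of corner above 0.005 m or angle between bar's own z axis and vertical above 0.25 rad).
It fails at once if the bar leaves the rail by more than 10 mm within the last 65 mm before the stop (bar end to stop) (y of bar in the frame of corner above -0.11 m and x of bar in the frame of corner below -0.028 m).
It fails at once if another thing (disc, square tile, cup, plug, brush or block mould) is moved more than 15 mm (distance of any of disc, square, cup, plug, brush, mould from where it was at the start of the episode above 0.015 m).
It also fails if it takes over 64 s, if anything falls off the work surface, if the arm or the gripper's body presses on something with over 40 N, if the wrist force passes 120 N, or if a joint passes its speed limit or range.

ROBOT

A 6-joint arm with a two-finger parallel gripper is mounted at the origin on the work surface. World frame = base frame: x ahead of the robot, y to its left, z up, the work surface at z = 0. Lengths are in m, angles in rad, forces in N, time in s.
With the tool pointing down it reaches from about 0.275 to 0.85 m from the base axis. Payload 19 kg.
Tool frame: the origin (TCP) lies at the centre of the arm's flange, where the gripper is bolted on; the fingertips stand 173 mm ahead of it and the grasp point (between the pads) lies 155 mm ahead of it; z points along the fingers, y is the line along which they close (so a half turn about z gives the same grasp; the last joint's range is limited). The gripper opens to 85 mm and grips with 20 to 120 N. Pads are 22 mm wide; open, the fingers measure 114 mm over their backs; the gripper's body (76 mm by 85 mm) begins 54 mm behind the grasp point. The pads swing forward as they close: fully open they stand 13 mm farther back than shut.
Start: joints at [0.985, 0.15, 1.437, -0, 1.554, -0.134], TCP at [0.251, 0.517, 0.405] pointing down, gripper open.
Joint ranges: [-2.8, 2.8], [-0.68, 2.1], [0.12, 2.68], [-1.39, 4.53], [0.16, 2.79], [-2.81, 2.81]. Speed limits (rad/s): [1.89, 1.89, 2.22, 3.01, 3.01, 3.01].

INTERFACE

Orientations are given as a unit quaternion [x, y, z, w].
In Python, from cell import bot gives the robot as it stands.
- The arm moves only by the tool servo_tool, never from a script. Its argument "plan" is a list of rows, each a list of 2 entries, a list of its own where there are three numbers: the shift along the world's x, y, z in units of 25 mm (1.0 is 25 mm), then the turn, a rotation vector about the world's x, y, z in units of 5 degrees (1.0 is 5 degrees). In form: [[[x, y, z], [ax, ay, az]], ...]. A call has exactly 8 rows; each row shifts and turns the commanded pose from where the row before left it; what a row does not reach is not made up. A row lasts 1/10 s, in which the tool goes at most 50 mm and 8.59 degrees, less where a joint would pass 70% of its speed; a pose out of reach is approached as far as the arm can. A call with a number of a shift or a turn outside -1 to 1 is refused whole. A call with a gripper value outside its range is refused whole. "jaw" is the closure, from 0 (fully open) to 1 (shut), set as the call begins (left out, the last holds). The fingers move at their own pace and stop on an object; the grip force is fixed at half the most. Time passes only in rows, so rows that do not move let the fingers close, or fill a call up. It gives the time, the measured TCP pose, the force, the opening and the grip force at its end, in the units of the state.
- bot.sense(): the state, without advancing time (a new reading comes with each control period).
- bot.read_camera(name): name is "scene" or "top" or "wrist"; returns the picture (400x640x3 uint8, red, green, blue); there is no depth.
- bot.calibration(name): a dict with "fov_y" (degrees; the focal length in pixels is half the picture's height over the tangent of half this angle, whatever the lens; pixels are square), "cx", "cy" (the principal point, pixels), "distortion" ([k1, k2, p1, p2, k3] as OpenCV has them; the pictures are not rectified), "rvec" (rotation vector, rad) and "tvec" (3), from world to camera coordinates, as OpenCV has them. Camera axes: x right, y down, z forward; pixel columns grow to the right and rows downward; lengths in m; the calibration is good to about 2 mm. A picture is of the moment at which its call begins: read the wrist's pose just before it. calibration takes no time and is no camera call; for the wrist camera it gives the pose at the moment of the call.
- bot.close_job(): hands the job in; it is judged then, once.
Trained networks look in the newest picture that a camera, given by its name, has taken for a name from the list of things; names that differ only in an ending like _2 or _b are one class to them, and where a whole thing is asked for, a point or a joint stands for the part that bears it (a point fixed in the world has none). Each returns a list of dicts, best first, with "confidence" (0 to 1); they miss things now and then, are a little off and sometimes report something else, mostly with a low value. They report only what shows in the picture. A call takes as long as a camera call. They do not tell look-alikes from the thing itself.
- bot.masks_of(camera, query): "region" (400x640 bool, what is visible of it).
- bot.mark_of(camera, query): "xyz" ([x, y, z] in m, in world coordinates, good to about 4 mm: a listed point, or the origin of a listed thing).
The state is a dict: "time_s": time; "joint_pos": joint angles; "qd": joint speeds; "effort": joint torques, N m; "eef_pos": TCP position; "tool_rot": TCP orientation; "force": force on the tool from outside, world axes, zero at the start; "torque": the same for the moment, N m; "grip_width": finger opening in m; "finger_force": force on a finger pad.
Only numpy, scipy, OpenCV 4.12 (cv2) and the standard library are available. Lean on these libraries where they do the work, as an engineer would, in place of code of your own. Each camera call takes 0.05 s, during which the arm holds its last target. There are 200 camera calls.

## Working session

There is one attempt and no reset: what is moved stays moved. The work goes in short steps, Python scripts to look and compute and a tool call to move; the robot and the scene stay as the last step left them, time stands still between calls to the robot, and variables do not carry over. Pictures are saved under pics/ and viewed, at most 10 in all, crops included, and the job is handed in when it is done.

Besides the shell and the picture viewer there is one more tool, called after "Call:" as name(argument=value, ...), one argument or row to a line, values as JSON. servo_tool: Moves the arm, as the interface text tells. Its arguments: {"type":"object","properties":{"plan":{"type":"array","items":{"type":"array"}},"jaw":{"type":"number"}},"required":["plan"]}

```bash
mkdir -p pics; cat > h.py <<'E'
import numpy as np, cv2
from cell import bot
def snap(c,f=None):
    im=bot.read_camera(c)
    if f: cv2.imwrite('pics/'+f,im[:,:,::-1])
    return im
def cam(c):
    k=bot.calibration(c); f=200/np.tan(np.radians(k['fov_y'])/2)
    K=np.array([[f,0,k['cx']],[0,f,k['cy']],[0,0,1.]])
    return K,np.array(k['distortion'],float),np.array(k['rvec'],float),np.array(k['tvec'],float)
def ray(c,uv,z):
    K,D,r,t=cam(c);R=cv2.Rodrigues(r)[0]
    p=cv2.undistortPoints(np.array(uv,float).reshape(-1,1,2),K,D).reshape(-1,2)
    d=np.c_[p,np.ones(len(p))]@R; o=-R.T@t
    return o+d*((z-o[2])/d[:,2])[:,None]
def proj(c,X):
    K,D,r,t=cam(c); return cv2.projectPoints(np.array(X,float).reshape(-1,1,3),r,t,K,D)[0].reshape(-1,2)
E
python3 - <<'E'
from h import *
for c in('top','scene'):
    snap(c,c+'0.png')
    for q in('corner','lip','bar','gauge','disc','square'):
        print(c,q,[(np.round(m['xyz'],4).tolist(),round(m['confidence'],2)) for m in bot.mark_of(c,q)][:3])
    for m in bot.masks_of(c,'bar')[:3]:
        g=m['region'].astype('uint8');print('mask',m['confidence'],g.sum(),cv2.minAreaRect(cv2.findNonZero(g)))
s=bot.sense();print(s['time_s'],s['eef_pos'],s['tool_rot'],s['force'])
E
```

```text
top corner [([0.6547, 0.0693, 0.0128], 0.87)]
top lip [([0.6074, 0.0471, 0.013], 0.85), ([0.6483, 0.3458, -0.0022], 0.32)]
top bar [([0.3359, -0.0615, 0.0005], 0.86), ([0.3348, -0.3271, 0.0009], 0.84), ([0.5671, -0.1058, 0.017], 0.81)]
top gauge [([0.5598, -0.0666, 0.0013], 0.65)]
top disc [([0.4901, 0.0523, 0.0117], 0.59)]
top square [([0.4645, -0.1994, 0.012], 0.77)]
mask 0.97 509 ((349.4856262207031, 170.4765625), (34.69477844238281, 15.013660430908203), 13.495732307434082)
mask 0.87 517 ((335.747314453125, 261.869873046875), (36.141929626464844, 14.95046329498291), 62.241458892822266)
mask 0.64 518 ((439.1000671386719, 258.8000183105469), (36.671512603759766, 14.758047103881836), 26.56505012512207)
scene corner [([0.6519, 0.3439, 0.007], 0.71), ([0.6528, 0.0715, 0.0094], 0.7)]
scene lip [([0.6132, 0.0487, 0.011], 0.63), ([0.6504, 0.3432, 0.005], 0.37)]
scene bar [([0.2874, -0.1813, -0.0014], 0.71), ([0.3407, -0.3265, -0.0017], 0.69), ([0.5669, -0.0987, 0.0152], 0.64)]
scene gauge [([0.5568, -0.0669, -0.0026], 0.63)]
scene disc [([0.4899, 0.0555, 0.011], 0.63)]
scene square [([0.4622, -0.2092, 0.0111], 0.6)]
mask 0.66 201 ((346.49139404296875, 173.64654541015625), (25.250469207763672, 8.397249221801758), 3.3664608001708984)
mask 0.62 259 ((354.5000305175781, 193.00001525878906), (12.020814895629883, 23.33452033996582), 45.0)
mask 0.53 240 ((286.0000305175781, 206.00003051757812), (21.466251373291016, 12.521980285644531), 63.43495178222656)
0.8 [0.25102189 0.51729993 0.40468458] [ 2.23956693e-01  9.74599096e-01 -3.95319001e-05 -1.34203066e-05] [-0.08486035  0.66964612  0.30754585]
```

```bash
python3 - <<'E'
from h import *
im=cv2.imread('pics/top0.png'); c=proj('top',[[0.57,-0.1,0.02]])[0];print(c)
x,y=int(c[0]),int(c[1]);cr=im[y-90:y+90,x-120:x+120]
print(x-120,y-90)
cv2.imwrite('pics/crop0.png',cv2.resize(cr,None,fx=3.3,fy=3.3,interpolation=cv2.INTER_CUBIC))
g=bot.masks_of('top','bar')
for m in g:
    n=m['region'].astype('uint8');r=cv2.minAreaRect(cv2.findNonZero(n))
    P=ray('top',cv2.boxPoints(r),0.028);print(round(m['confidence'],2),np.round(P[:,:2],4).tolist())
E
```

```text
[347.8674626  169.69467494]
227 79
0.97 [[0.5596, -0.0564], [0.5967, -0.0662], [0.5738, -0.151], [0.5369, -0.1409]]
0.87 [[0.3701, -0.0261], [0.3867, -0.0596], [0.3063, -0.0994], [0.2898, -0.066]]
0.64 [[0.3442, -0.272], [0.3766, -0.2899], [0.3331, -0.3714], [0.3008, -0.3533]]
0.56 [[0.2729, -0.135], [0.3331, -0.1991], [0.3063, -0.2245], [0.2462, -0.1604]]
```

View pics/top0.png

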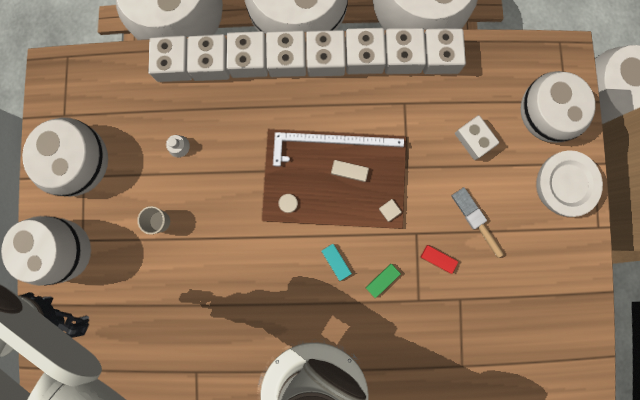

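View pics/crop0.png

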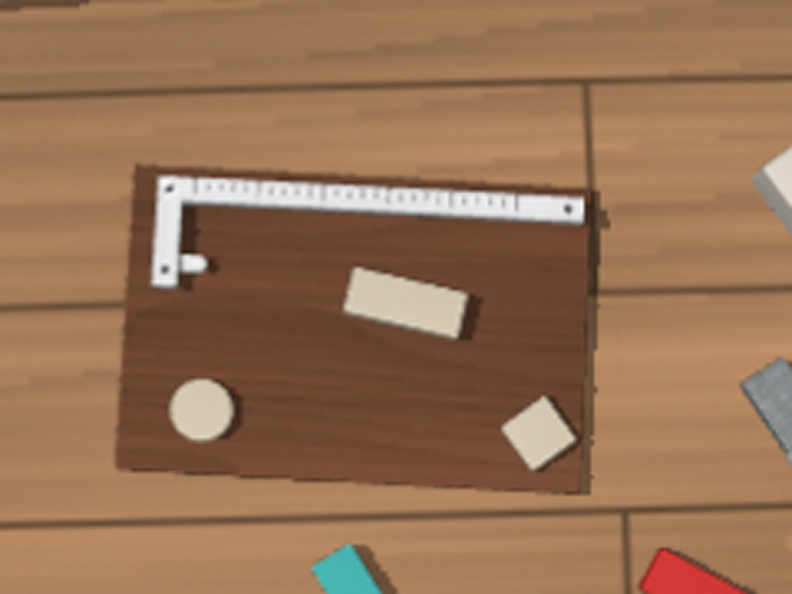

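The job's bar is the pale one on the board at (349,170). The turquoise (336,262), green (383,281) and red (440,259) bars are look-alikes lying off the board, and the crop confirms it. The corner is near (283,141) and the lip at (289,158). I'll move above the board for a close look.

Call:
servo_tool(
  plan=[
    [[0.4,-1,0],[0,0,0.2]],
    [[0.4,-1,0],[0,0,0.2]],
    [[0.4,-1,0],[0,0,0.2]],
    [[0.4,-1,0],[0,0,0.2]],
    [[0.4,-1,0],[0,0,0.2]],
    [[0.4,-1,0],[0,0,0.2]],
    [[0.4,-1,0],[0,0,0.2]],
    [[0.4,-1,0],[0,0,0.2]],
  ],
  jaw=0.4,
)

```text
time_s: 1.65
eef_pos: [0.3312, 0.3162, 0.4048]
tool_rot: [0.155, 0.988, 0.0, 0.0]
force: [0.4, 0.6, -0.1]
grip_width: 0.051
finger_force: 0.0
```

Call:
servo_tool(
  plan=[
    [[0.4,-1,0],[0,0,0.2]],
    [[0.4,-1,0],[0,0,0.2]],
    [[0.4,-1,0],[0,0,0.2]],
    [[0.4,-1,0],[0,0,0.2]],
    [[0.4,-1,0],[0,0,0.2]],
    [[0.4,-1,0],[0,0,0.2]],
    [[0.4,-1,0],[0,0,0.2]],
    [[0.4,-1,0],[0,0,0.2]],
  ],
)

```text
time_s: 2.45
eef_pos: [0.4112, 0.1162, 0.4048]
tool_rot: [0.086, 0.996, -0.0, 0.0]
force: [0.6, -0.1, 0.5]
grip_width: 0.0511
finger_force: 0.0
```

Call:
servo_tool(
  plan=[
    [[0.4,-1,0],[0,0,0.2]],
    [[0.4,-1,0],[0,0,0.2]],
    [[0.4,-1,0],[0,0,0.2]],
    [[0.4,-1,0],[0,0,0.2]],
    [[0.4,-1,0],[0,0,0.2]],
    [[0.4,-1,0],[0,0,0.2]],
    [[0.4,-1,0],[0,0,0.2]],
    [[0.0,0,0],[0,0,0]],
  ],
)

```text
time_s: 3.25
eef_pos: [0.4818, -0.06, 0.4044]
tool_rot: [0.026, 1.0, -0.0, -0.0]
force: [0.6, 0.0, 0.1]
grip_width: 0.0509
finger_force: 0.0
```

```bash
cat > look.py <<'E'
from h import *
import sys
def look(f=None):
    snap('wrist',f)
    for q in('corner','lip','bar'):
        print(q,[(np.round(m['xyz'],4).tolist(),round(m['confidence'],2)) for m in bot.mark_of('wrist',q)][:3])
    for m in bot.masks_of('wrist','bar'):
        n=m['region'].astype('uint8');r=cv2.minAreaRect(cv2.findNonZero(n))
        P=ray('wrist',cv2.boxPoints(r),0.028);print('bar',round(m['confidence'],2),np.round(P[:,:2],4).tolist(),np.round(P[:,:2].mean(0),4))
    s=bot.sense();print(s['time_s'],s['eef_pos'],s['tool_rot'],s['force'],s['grip_width'])
if __name__=='__main__': look(sys.argv[1] if len(sys.argv)>1 else None)
E
python3 look.py w0.png
```

```text
corner [([0.6545, 0.065, 0.0148], 0.7)]
lip [([0.6084, 0.0453, 0.0134], 0.79), ([0.649, 0.3426, 0.0012], 0.35)]
bar [([0.3411, -0.0607, 0.0021], 0.92), ([0.3372, -0.3233, 0.0014], 0.82), ([0.5704, -0.1003, 0.0123], 0.73)]
bar 0.85 [[0.3107, -0.2192], [0.2761, -0.1779], [0.3019, -0.1488], [0.338, -0.1899]] [ 0.3067 -0.184 ]
bar 0.79 [[0.3315, -0.3659], [0.3037, -0.3405], [0.3523, -0.256], [0.382, -0.2797]] [ 0.3424 -0.3105]
bar 0.68 [[0.5743, -0.1487], [0.5344, -0.1371], [0.5564, -0.0508], [0.5975, -0.0598]] [ 0.5657 -0.0991]
bar 0.63 [[0.3108, -0.0993], [0.2958, -0.0649], [0.3724, -0.0221], [0.3894, -0.058]] [ 0.3421 -0.0611]
3.5 [ 0.48081862 -0.05708566  0.40480474] [ 2.49167391e-02  9.99689523e-01 -1.93908312e-05  1.14607892e-04] [-0.29548356 -0.83870785 -0.64136418] 0.050990997787508326
```

View pics/w0.png

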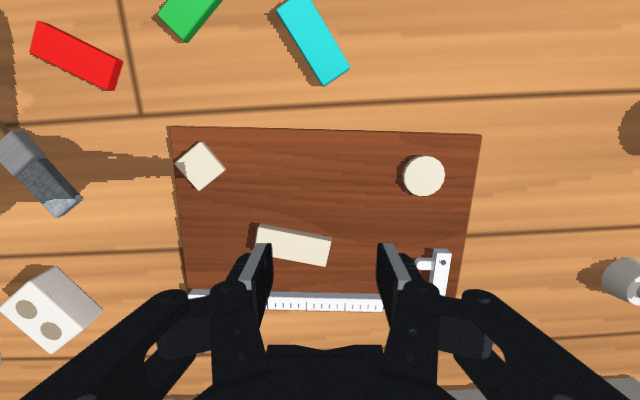

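The wrist view shows the bar at (293,245), the rail at about row 300, and the lip and stop at (425,265) and (441,270). Next I'll get the rail line precisely from the top view.

```bash
python3 - <<'E'
from h import *
im=cv2.imread('pics/top0.png')
g=cv2.cvtColor(im,cv2.COLOR_BGR2GRAY).astype(float)
# rail lower edge subpixel per column 
pts=[]
for u in range(292,400,2):
    col=g[128:155,u]; d=np.diff(col); k=np.argmin(d); 
    w=-d[max(0,k-2):k+3]; w=np.clip(w,0,None); pts.append((u,128+0.5+(np.arange(max(0,k-2),k+3)[:len(w)]*w).sum()/w.sum()))
pts=np.array(pts); p=np.polyfit(pts[:,0],pts[:,1],1); r=pts[:,1]-np.polyval(p,pts[:,0]); ok=abs(r)<0.6
P=ray('top',pts[ok],0.026); q=np.polyfit(P[:,1],P[:,0],1); print('rail x = %.4f + %.4f*y'%(q[1],q[0]),ok.sum(),r[ok].std())
# stop lower edge: (row) right edge of stop
sp=[]
for v in range(146,154):
    d=np.diff(g[v,272:295]);k=np.argmin(d);w=np.clip(-d[k-1:k+2],0,None);sp.append((272+.5+(np.arange(k-1,k+2)*w).sum()/w.sum(),v))
print(np.round(ray('top',sp,0.026)[:,:2],4).tolist())
E
```

```text
rail x = 0.6460 + 0.0790*y 54 0.06889546984485713
[[0.6346, 0.0683], [0.632, 0.0683], [0.6294, 0.0684], [0.6268, 0.0686], [0.6243, 0.0688], [0.6217, 0.0689], [0.6191, 0.0697], [0.6165, 0.07]]
```

Call:
servo_tool(
  plan=[
    [[0.175,-0.21,-0.5],[0,0,-0.04]],
    [[0.175,-0.21,-0.5],[0,0,-0.04]],
    [[0.175,-0.21,-0.5],[0,0,-0.04]],
    [[0.175,-0.21,-0.5],[0,0,-0.04]],
    [[0.175,-0.21,-0.5],[0,0,-0.04]],
    [[0.175,-0.21,-0.5],[0,0,-0.04]],
    [[0.175,-0.21,-0.5],[0,0,-0.04]],
    [[0.175,-0.21,-0.5],[0,0,-0.04]],
  ],
)

```text
time_s: 4.3
eef_pos: [0.5164, -0.1002, 0.3036]
tool_rot: [0.039, 0.999, -0.0, -0.0]
force: [-0.1, 0.6, 0.5]
grip_width: 0.0514
finger_force: 0.0
```

Call:
servo_tool(
  plan=[
    [[0,0,-0.8],[0,0,0]],
    [[0,0,-0.8],[0,0,0]],
    [[0,0,-0.8],[0,0,0]],
    [[0,0,-0.8],[0,0,0]],
    [[0,0,-0.6],[0,0,0]],
    [[0,0,-0.4],[0,0,0]],
    [[0,0,-0.2],[0,0,0]],
    [[0,0,0],[0,0,0]],
  ],
)

```text
time_s: 5.1
eef_pos: [0.5161, -0.0998, 0.1943]
tool_rot: [0.039, 0.999, 0.0, -0.0]
force: [-0.4, -0.9, 0.1]
grip_width: 0.0511
finger_force: 0.0
```

```bash
python3 look.py w1.png
```

```text
corner []
lip [([0.6124, 0.0499, 0.0127], 0.7)]
bar [([0.5709, -0.1033, 0.0132], 0.64)]
5.35 [ 0.51621405 -0.09977291  0.19529384] [ 3.91380524e-02  9.99233658e-01 -2.24651734e-04  5.08581922e-04] [-0.26685986  0.08059673 -0.64651141] 0.051003939460819464
```

View pics/w1.png

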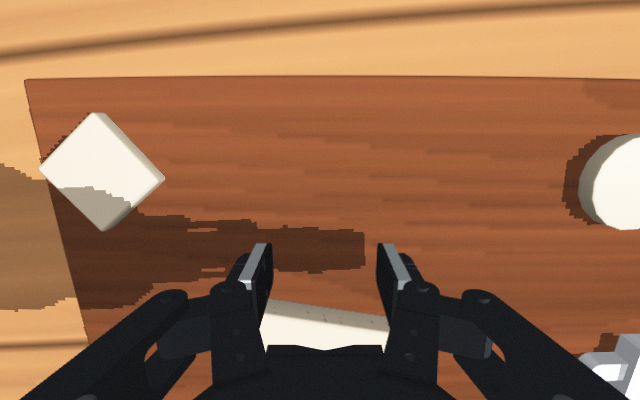

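Call:
servo_tool(
  plan=[
    [[0,0,-0.1],[0,0,0]],
    [[0,0,-0.1],[0,0,0]],
    [[0.2,-0.016,0],[0,0,0]],
    [[0.2,-0.016,0],[0,0,0]],
    [[0.2,-0.016,0],[0,0,0]],
    [[0.2,-0.016,0],[0,0,0]],
    [[0.2,-0.016,0],[0,0,0]],
    [[0.2,-0.016,0],[0,0,0]],
  ],
)

```text
time_s: 6.15
eef_pos: [0.5465, -0.1021, 0.1896]
tool_rot: [0.039, 0.999, -0.0, -0.0]
force: [-0.9, -0.0, 0.6]
grip_width: 0.0511
finger_force: 0.6
```

```bash
cat > top.py <<'E'
from h import *
C=np.array([0.651,0.067]);ex=np.array([0.997,-0.079]);ey=np.array([0.079,0.997])
for c in('top',):
    snap(c)
    for m in bot.masks_of(c,'bar'):
        n=m['region'].astype('uint8');b=cv2.boxPoints(cv2.minAreaRect(cv2.findNonZero(n)))
        P=ray(c,b,0.028)[:,:2]-C
        if P[:,0].mean()>-0.15: print(c,n.sum(),round(m['confidence'],2),'gauge frame',np.round(np.c_[P@ex,P@ey]*1000,1).tolist())
    print([np.round([(np.array(m['xyz'][:2])-C)@ex,(np.array(m['xyz'][:2])-C)@ey],4).tolist() for m in bot.mark_of(c,'bar') if m['xyz'][0]>.5])
s=bot.sense();p=s['eef_pos'][:2]-C;print('tool g',p@ex,p@ey,s['eef_pos'][2],s['force'],s['time_s'],s['tool_rot'])
E
python3 top.py
```

```text
[]
tool g -0.09105365570473563 -0.17687378392572742 0.1895928065424731 [ 0.08379206  0.69936174 -0.16795422] 6.3 [ 3.91036944e-02  9.99235157e-01 -2.52704326e-05 -4.00062232e-05]
```

Call:
servo_tool(
  plan=[
    [[0.2,-0.016,0],[0,0,0]],
    [[0.2,-0.016,0],[0,0,0]],
    [[0.2,-0.016,0],[0,0,0]],
    [[0.2,-0.016,0],[0,0,0]],
    [[0.2,-0.016,0],[0,0,0]],
    [[0.2,-0.016,0],[0,0,0]],
    [[0.1,-0.008,0],[0,0,0]],
    [[0,0,0],[0,0,0]],
  ],
)

```text
time_s: 7.1
eef_pos: [0.5789, -0.1047, 0.1896]
tool_rot: [0.039, 0.999, -0.0, 0.0]
force: [0.2, 0.0, 0.4]
grip_width: 0.051
finger_force: 0.0
```

```bash
python3 - <<'E'
from h import *
snap('scene');im=snap('top')
c=proj('scene',[[0.6,-0.1,0.03]])[0].astype(int);s=bot.read_camera('scene')
a=cv2.resize(s[c[1]-40:c[1]+40,c[0]-60:c[0]+60],None,fx=5,fy=5)
b=cv2.resize(im[115:195,287:407],None,fx=5,fy=5)
cv2.imwrite('pics/p1.png',np.vstack([a,b])[:,:,::-1][::1]);print(a.shape,b.shape,bot.sense()['force'])
i=cv2.imread('pics/p1.png');cv2.imwrite('pics/p1.png',cv2.resize(i,(450,600)))
E
```

```text
(400, 600, 3) (400, 600, 3) [ 0.29317594 -0.28276753 -0.37608495]
```

View pics/p1.png

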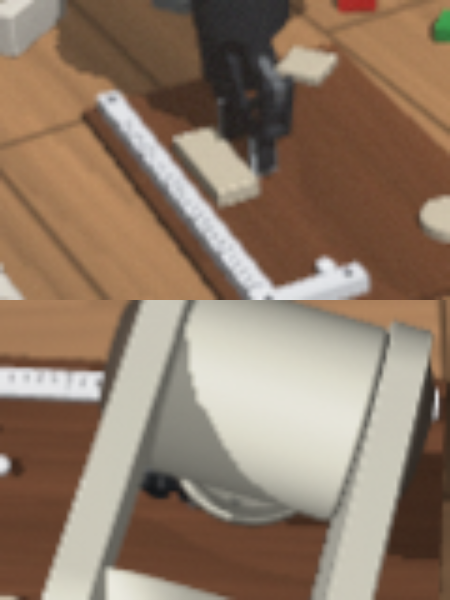

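The scene crop shows the bar parallel to the rail with about 1 cm to go. I'll push on gently.

Call:
servo_tool(
  plan=[
    [[0.08,-0.006,0],[0,0,0]],
    [[0.08,-0.006,0],[0,0,0]],
    [[0.08,-0.006,0],[0,0,0]],
    [[0.08,-0.006,0],[0,0,0]],
    [[0.04,-0.003,0],[0,0,0]],
    [[0.04,-0.003,0],[0,0,0]],
    [[0,0,0],[0,0,0]],
    [[0,0,0],[0,0,0]],
  ],
)

```text
time_s: 8.05
eef_pos: [0.5886, -0.1055, 0.1897]
tool_rot: [0.039, 0.999, -0.0, 0.0]
force: [-0.9, 0.3, 0.3]
grip_width: 0.0513
finger_force: 0.0
```

Call:
servo_tool(
  plan=[
    [[0.04,-0.003,0],[0,0,0]],
    [[0.04,-0.003,0],[0,0,0]],
    [[0,0,0],[0,0,0]],
    [[0,0,0],[0,0,0]],
    [[0,0,0],[0,0,0]],
    [[0,0,0],[0,0,0]],
    [[0,0,0],[0,0,0]],
    [[0,0,0],[0,0,0]],
  ],
)

```text
time_s: 8.85
eef_pos: [0.5905, -0.1056, 0.1897]
tool_rot: [0.039, 0.999, -0.0, -0.0]
force: [-0.6, 1.1, -0.5]
grip_width: 0.0514
finger_force: 0.0
```

```bash
python3 - <<'E'
from h import *
c=proj('scene',[[0.6,-0.1,0.03]])[0].astype(int);s=bot.read_camera('scene')
print(c,bot.sense()['force'],bot.sense()['eef_pos'])
cv2.imwrite('pics/p2.png',cv2.resize(s[c[1]-25:c[1]+25,c[0]-35:c[0]+35],None,fx=10,fy=10,interpolation=2)[:,:,::-1])
E
```

```text
[277 205] [-0.23972298  0.2318962  -0.02973934] [ 0.59054649 -0.10558927  0.18966749]
```

View pics/p2.png

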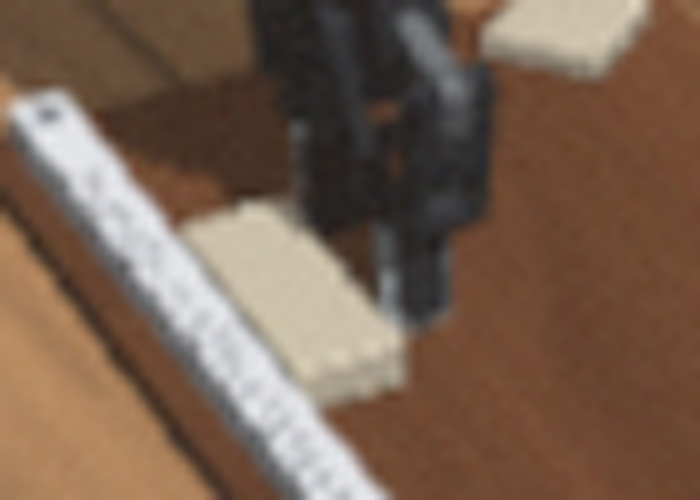

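Almost on the rail; I'll continue until there is contact force.

Call:
servo_tool(
  plan=[
    [[0.04,-0.003,0],[0,0,0]],
    [[0.04,-0.003,0],[0,0,0]],
    [[0.04,-0.003,0],[0,0,0]],
    [[0,0,0],[0,0,0]],
    [[0,0,0],[0,0,0]],
    [[0,0,0],[0,0,0]],
    [[0,0,0],[0,0,0]],
    [[0,0,0],[0,0,0]],
  ],
)

```text
time_s: 9.7
eef_pos: [0.5927, -0.1058, 0.1896]
tool_rot: [0.039, 0.999, 0.0, -0.002]
force: [-14.4, 1.8, 8.9]
grip_width: 0.0515
finger_force: 7.3
```

Call:
servo_tool(
  plan=[
    [[0.04,-0.003,0],[0,0,0]],
    [[0,0,0],[0,0,0]],
    [[0.04,-0.003,0],[0,0,0]],
    [[0,0,0],[0,0,0]],
    [[0,0,0],[0,0,0]],
    [[0,0,0],[0,0,0]],
    [[0,0,0],[0,0,0]],
    [[0,0,0],[0,0,0]],
  ],
)

```text
time_s: 10.5
eef_pos: [0.5936, -0.1059, 0.1894]
tool_rot: [0.039, 0.999, 0.0, -0.004]
force: [-32.3, 0.9, 20.8]
grip_width: 0.0511
finger_force: 16.2
```

Call:
servo_tool(
  plan=[
    [[-0.1,0.008,0],[0,0,0]],
    [[-0.3,0.024,0],[0,0,0]],
    [[-0.5,0.04,0],[0,0,0]],
    [[-0.5,0.04,0.2],[0,0,0]],
    [[-0.2,0.0,0.8],[0,0,0]],
    [[0,0,1],[0,0,0]],
    [[0,-0.3,1],[0,0,0]],
    [[0,-0.6,0.4],[0,0,0]],
  ],
)

```text
time_s: 11.3
eef_pos: [0.5555, -0.1256, 0.2775]
tool_rot: [0.039, 0.999, -0.001, 0.002]
force: [-0.6, -0.6, 0.3]
grip_width: 0.0513
finger_force: 0.0
```

Call:
servo_tool(
  plan=[
    [[0,-0.6,0],[0,0,0]],
    [[0,-0.6,0],[0,0,0]],
    [[0,-0.6,0],[0,0,0]],
    [[0,-0.6,0],[0,0,0]],
    [[0,-0.6,0],[0,0,0]],
    [[0,0,0],[0,0,0]],
    [[0,0,0],[0,0,0]],
    [[0,0,0],[0,0,0]],
  ],
  jaw=1,
)

```text
time_s: 12.1
eef_pos: [0.5556, -0.2004, 0.2746]
tool_rot: [0.039, 0.999, 0.0, -0.0]
force: [-0.1, 0.1, -0.5]
grip_width: -0.0004
finger_force: 0.0
```

```bash
python3 top.py; python3 look.py w2.png
```

```text
top 479 0.91 gauge frame [[0.2, -128.8], [4.9, -215.2], [-33.8, -216.9], [-38.5, -130.9]]
[[-0.0192, -0.1771]]
tool g -0.07397792404393193 -0.2739417268728213 0.27474829405577306 [ 0.61725341 -0.49436359 -0.20713152] 12.25 [ 3.87857160e-02  9.99247547e-01 -5.31295994e-05  6.83647329e-05]
corner [([0.6521, 0.0655, 0.0109], 0.61)]
lip [([0.6091, 0.0464, 0.0139], 0.9)]
bar [([0.6257, -0.1048, 0.0148], 0.75)]
bar 0.62 [[0.5933, -0.1528], [0.6008, -0.0612], [0.643, -0.0571], [0.6347, -0.1534]] [ 0.6179 -0.1061]
12.5 [ 0.55558489 -0.20051274  0.27475762] [ 3.90014378e-02  9.99239147e-01 -1.00258582e-04  7.41816012e-05] [ 0.00471101 -0.07948262 -0.65196005] 0.00019330271938263285
```

View pics/w2.png

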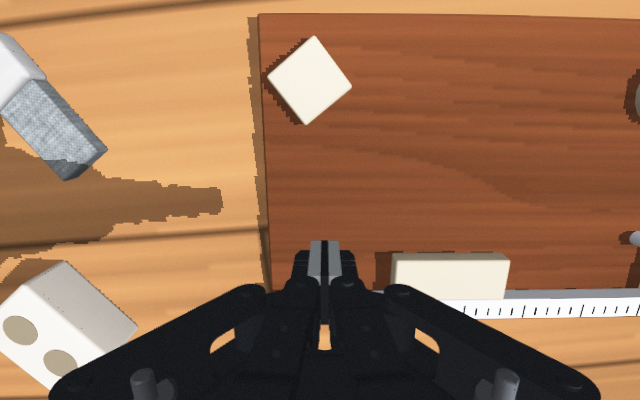

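The bar lies flush along the rail (picture (450,277)), centre at about −0.176 along it. The closed fingers go behind its −y end next.

Call:
servo_tool(
  plan=[
    [[0.5,0.08,0],[0,0,0]],
    [[0.5,0.08,0],[0,0,0]],
    [[0.5,0.08,-0.2],[0,0,0]],
    [[0.5,0.08,-0.5],[0,0,0]],
    [[0.12,0,-0.8],[0,0,0]],
    [[0,0,-0.8],[0,0,0]],
    [[0,0,-0.5],[0,0,0]],
    [[0,0,-0.28],[0,0,0]],
  ],
)

```text
time_s: 13.3
eef_pos: [0.6088, -0.1925, 0.1961]
tool_rot: [0.039, 0.999, 0.0, -0.001]
force: [-0.1, 0.2, 0.1]
grip_width: -0.0006
finger_force: 0.0
```

Call:
servo_tool(
  plan=[
    [[0,0,0],[0,0,0]],
    [[0,0,-0.08],[0,0,0]],
    [[0,0,-0.08],[0,0,0]],
    [[0,0,-0.08],[0,0,0]],
    [[0,0,0],[0,0,0]],
    [[0,0,0],[0,0,0]],
    [[0,0,0],[0,0,0]],
    [[0,0,0],[0,0,0]],
  ],
)

```text
time_s: 14.1
eef_pos: [0.6086, -0.1927, 0.1918]
tool_rot: [0.039, 0.999, -0.0, 0.0]
force: [-0.7, 0.6, 0.0]
grip_width: -0.0004
finger_force: 0.0
```

```bash
python3 top.py
```

```text
top 288 0.8 gauge frame [[-35.7, -129.5], [1.1, -128.9], [2.5, -216.6], [-34.3, -216.8]]
[[-0.0162, -0.1774]]
tool g -0.021811751106164325 -0.26227366898795085 0.19170108133251812 [ 0.27193909 -0.22000549 -0.73695951] 14.25 [ 3.91540125e-02  9.99233186e-01 -5.85820476e-05  9.48906708e-06]
```

Call:
servo_tool(
  plan=[
    [[0.022,0.24,0],[0,0,0]],
    [[0.022,0.24,0],[0,0,0]],
    [[0.022,0.24,0],[0,0,0]],
    [[0.012,0.12,0],[0,0,0]],
    [[0.018,0.2,0],[0,0,0]],
    [[0.018,0.2,0],[0,0,0]],
    [[0.018,0.2,0],[0,0,0]],
    [[0.018,0.2,0],[0,0,0]],
  ],
)

```text
time_s: 15.05
eef_pos: [0.6123, -0.1513, 0.1917]
tool_rot: [0.039, 0.999, -0.0, -0.0]
force: [-0.2, 0.4, -0.5]
grip_width: 0.0002
finger_force: 0.5
```

```bash
python3 top.py; python3 - <<'E'
from h import *
c=proj('scene',[[0.62,-0.06,0.02]])[0].astype(int);s=bot.read_camera('scene')
cv2.imwrite('pics/p3.png',cv2.resize(s[c[1]-25:c[1]+25,c[0]-35:c[0]+35],None,fx=10,fy=10,interpolation=2)[:,:,::-1])
E
```

```text
top 142 0.6 gauge frame [[-25.9, -112.1], [0.9, -121.1], [-28.6, -206.3], [-55.3, -197.2]]
[[-0.0202, -0.1632]]
tool g -0.021290377748350752 -0.22076184899352927 0.19167914593567267 [-0.86527769 -0.57047428 -0.27361993] 15.2 [ 3.89304882e-02  9.99241921e-01 -2.12593468e-05 -5.84111759e-06]
```

View pics/p3.png

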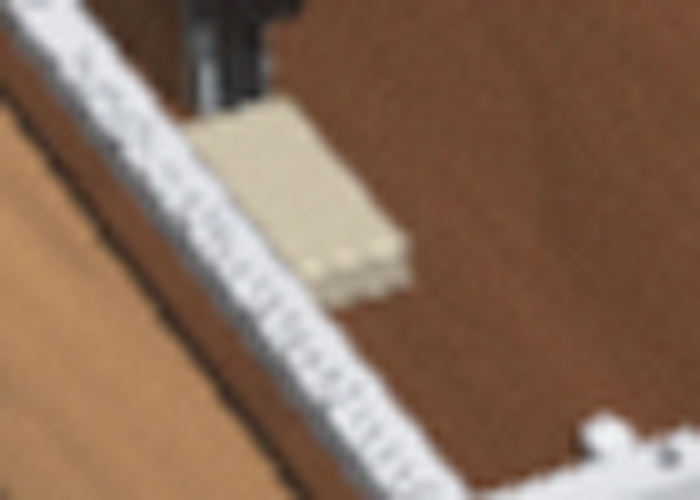

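The bar slides flush along the rail.

Call:
servo_tool(
  plan=[
    [[0.018,0.2,0],[0,0,0]],
    [[0.018,0.2,0],[0,0,0]],
    [[0.018,0.2,0],[0,0,0]],
    [[0.018,0.2,0],[0,0,0]],
    [[0.018,0.2,0],[0,0,0]],
    [[0.018,0.2,0],[0,0,0]],
    [[0.018,0.2,0],[0,0,0]],
    [[0.018,0.2,0],[0,0,0]],
  ],
)

```text
time_s: 16.05
eef_pos: [0.6159, -0.1112, 0.1916]
tool_rot: [0.039, 0.999, -0.0, -0.0]
force: [-0.8, -1.5, 0.6]
grip_width: 0.0001
finger_force: 0.7
```

```bash
python3 top.py; python3 - <<'E'
from h import *
c=proj('scene',[[0.62,-0.02,0.02]])[0].astype(int);s=bot.read_camera('scene')
cv2.imwrite('pics/p4.png',cv2.resize(s[c[1]-25:c[1]+25,c[0]-35:c[0]+35],None,fx=10,fy=10,interpolation=2)[:,:,::-1])
E
```

```text
top 113 0.49 gauge frame [[-33.6, -110.2], [-12.7, -117.9], [-30.7, -164.9], [-51.5, -157.2]]
[[-0.0176, -0.1243]]
tool g -0.020835041105710047 -0.18053874765133884 0.19168142277594025 [ 0.23037796  0.3670676  -0.12163738] 16.2 [3.89399205e-02 9.99241550e-01 2.31124853e-05 8.75373081e-05]
```

View pics/p4.png

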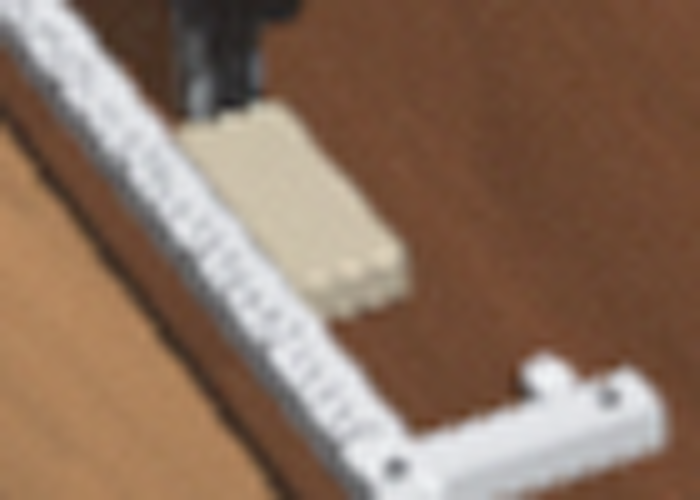

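Call:
servo_tool(
  plan=[
    [[0.018,0.2,0],[0,0,0]],
    [[0.018,0.2,0],[0,0,0]],
    [[0.018,0.2,0],[0,0,0]],
    [[0.018,0.2,0],[0,0,0]],
    [[0.018,0.2,0],[0,0,0]],
    [[0.018,0.2,0],[0,0,0]],
    [[0.018,0.2,0],[0,0,0]],
    [[0.018,0.2,0],[0,0,0]],
  ],
)

```text
time_s: 17.05
eef_pos: [0.6195, -0.0712, 0.1917]
tool_rot: [0.039, 0.999, -0.0, -0.0]
force: [-1.0, -1.1, 0.1]
grip_width: 0.0001
finger_force: 0.6
```

Call:
servo_tool(
  plan=[
    [[0.013,0.15,0],[0,0,0]],
    [[0.013,0.15,0],[0,0,0]],
    [[0.013,0.15,0],[0,0,0]],
    [[0.013,0.15,0],[0,0,0]],
    [[0.013,0.15,0],[0,0,0]],
    [[0.013,0.15,0],[0,0,0]],
    [[0.013,0.15,0],[0,0,0]],
    [[0,0,0],[0,0,0]],
  ],
)

```text
time_s: 17.85
eef_pos: [0.6218, -0.0449, 0.1917]
tool_rot: [0.039, 0.999, 0.0, 0.0]
force: [-0.0, -0.6, 0.3]
grip_width: -0.0
finger_force: 0.0
```

Call:
servo_tool(
  plan=[
    [[0.006,0.08,0],[0,0,0]],
    [[0.006,0.08,0],[0,0,0]],
    [[0.006,0.08,0],[0,0,0]],
    [[0.003,0.04,0],[0,0,0]],
    [[0.003,0.04,0],[0,0,0]],
    [[0,0,0],[0,0,0]],
    [[0,0,0],[0,0,0]],
    [[0,0,0],[0,0,0]],
  ],
)

```text
time_s: 18.65
eef_pos: [0.6224, -0.0375, 0.1917]
tool_rot: [0.039, 0.999, -0.0, -0.0]
force: [0.4, 0.0, -1.1]
grip_width: 0.0001
finger_force: 0.0
```

```bash
python3 top.py; python3 - <<'E'
from h import *
c=proj('scene',[[0.62,0.02,0.02]])[0].astype(int);s=bot.read_camera('scene')
cv2.imwrite('pics/p5.png',cv2.resize(s[c[1]-25:c[1]+25,c[0]-35:c[0]+35],None,fx=10,fy=10,interpolation=2)[:,:,::-1])
E
```

```text
top 156 0.47 gauge frame [[-35.9, -28.1], [-4.2, -28.4], [-5.3, -82.9], [-37.0, -82.4]]
[[-0.021, -0.0509]]
tool g -0.020287486858287563 -0.10640922454264537 0.19166996637674896 [-0.10696162  0.60704149 -0.1352206 ] 18.8 [ 3.91707869e-02  9.99232530e-01 -3.03889096e-05 -9.61405914e-06]
```

Call:
servo_tool(
  plan=[
    [[0.003,0.04,0],[0,0,0]],
    [[0.003,0.04,0],[0,0,0]],
    [[0.003,0.04,0],[0,0,0]],
    [[0.003,0.04,0],[0,0,0]],
    [[0,0,0],[0,0,0]],
    [[0,0,0],[0,0,0]],
    [[0,0,0],[0,0,0]],
    [[0,0,0],[0,0,0]],
  ],
)

```text
time_s: 19.65
eef_pos: [0.6227, -0.0334, 0.1917]
tool_rot: [0.039, 0.999, -0.0, 0.0]
force: [0.0, -0.2, -0.3]
grip_width: 0.0001
finger_force: 0.0
```

Call:
servo_tool(
  plan=[
    [[0.003,0.04,0],[0,0,0]],
    [[0,0,0],[0,0,0]],
    [[0,0,0],[0,0,0]],
    [[0,0,0],[0,0,0]],
    [[0,0,0],[0,0,0]],
    [[0,0,0],[0,0,0]],
    [[0,0,0],[0,0,0]],
    [[0,0,0],[0,0,0]],
  ],
)

```text
time_s: 20.45
eef_pos: [0.6227, -0.0328, 0.1917]
tool_rot: [0.039, 0.999, -0.0, 0.0]
force: [-0.9, -5.5, -0.3]
grip_width: 0.0001
finger_force: 2.4
```

Call:
servo_tool(
  plan=[
    [[0.003,0.04,0],[0,0,0]],
    [[0,0,0],[0,0,0]],
    [[0,0,0],[0,0,0]],
    [[0,0,0],[0,0,0]],
    [[0,0,0],[0,0,0]],
    [[0,0,0],[0,0,0]],
    [[0,0,0],[0,0,0]],
    [[0,0,0],[0,0,0]],
  ],
)

```text
time_s: 21.25
eef_pos: [0.6228, -0.0323, 0.1918]
tool_rot: [0.039, 0.999, -0.001, 0.0]
force: [-0.9, -10.5, -0.0]
grip_width: -0.0002
finger_force: 5.2
```

Call:
servo_tool(
  plan=[
    [[-0.01,-0.1,0],[0,0,0]],
    [[-0.02,-0.3,0],[0,0,0]],
    [[-0.03,-0.4,0],[0,0,0]],
    [[-0.03,-0.4,0.3],[0,0,0]],
    [[0,-0.4,1],[0,0,0]],
    [[-0.5,-0.4,1],[0,0,0]],
    [[-1,-0.4,1],[0,0,0]],
    [[-1,0,0.5],[0,0,0]],
  ],
)

```text
time_s: 22.05
eef_pos: [0.5575, -0.0931, 0.2892]
tool_rot: [0.04, 0.999, -0.0, 0.001]
force: [-0.5, 0.1, -0.4]
grip_width: -0.0001
finger_force: 0.0
```

Call:
servo_tool(
  plan=[
    [[-1,0,0.5],[0,0,0]],
    [[-1,0,0.5],[0,0,0]],
    [[-1,0,0.5],[0,0,0]],
    [[0,0,0],[0,0,0]],
    [[0,0,0],[0,0,0]],
    [[0,0,0],[0,0,0]],
    [[0,0,0],[0,0,0]],
    [[0,0,0],[0,0,0]],
  ],
)

```text
time_s: 22.85
eef_pos: [0.4834, -0.0915, 0.3236]
tool_rot: [0.039, 0.999, 0.0, -0.0]
force: [-0.5, -0.2, -0.3]
grip_width: 0.0
finger_force: 0.0
```

```bash
python3 top.py; python3 - <<'E'
from h import *
s=bot.read_camera('wrist');t=bot.read_camera('top')
a=proj('wrist',[[0.62,0.03,0.02]])[0].astype(int);c=proj('top',[[0.62,0.03,0.02]])[0].astype(int);print(a,c)
T=cv2.resize(t[c[1]-25:c[1]+25,c[0]-30:c[0]+30],(480,400),interpolation=2)
x0=max(0,min(a[0]-120,400))
y0=max(0,min(a[1]-100,200))
W=cv2.resize(s[y0:y0+200,x0:x0+240],(480,400))
cv2.imwrite('pics/f.png',cv2.resize(np.hstack([T,W]),(800,333))[:,:,::-1])
E
```

```text
top 414 0.75 gauge frame [[-30.0, 308.5], [12.6, 271.0], [-26.4, 226.4], [-68.6, 263.7]]
top 497 0.67 gauge frame [[-36.8, -0.5], [1.4, 0.1], [1.6, -88.9], [-36.4, -89.2]]
[[-0.0195, -0.0493], [-0.0399, -0.0209]]
tool g -0.1547193459627456 -0.17120060680157853 0.32388269580477713 [ 0.04385227 -1.01111886 -0.34958576] 23.0 [ 3.90484822e-02  9.99237277e-01  5.13070165e-05 -2.78982328e-04]
[451 309] [296 151]
```

View pics/f.png

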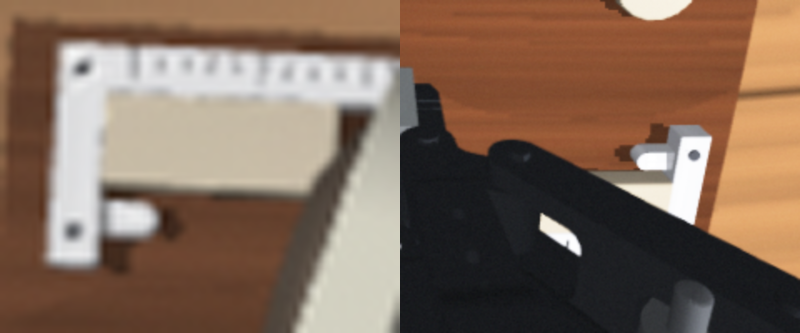

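The bar sits flush against the rail and the stop, parallel, in the pocket (left panel: stop at (80,160), rail at row 75). The gripper is clear, so I'm handing in.

```bash
python3 -c "
from cell import bot
print(bot.close_job())"
```

```text
the job is handed in; nothing more can be done
None
```

The bar was pushed flat onto the back rail, run along it into the corner pocket until it met the stop, and left flush with both in the last top view; the job is handed in, but no verdict came back.

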